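# Square a manifold plate on a floating leak-test platen

## Task

Nudge the loose aluminium manifold plate from its sides, with light touches only, until its black centre line lies squarely along the red line on the white floating platen, leaving it lying flat. Then, with the plate lined up and let go, press the green button to start the leak test. Leave the red vent button alone, and leave the other things on the bench where they are.

Things in the scene. Friction and masses are not known exactly. Their poses are not given: they have to be found in the camera images.
- plate: loose aluminium plate 140 x 90 x 22 mm (x, y, z), 0.6 to 0.95 kg, upright sides, thin black centre line on top along x; too wide to grip; bears at most 6 N of finger force. Starts flat on the platen, turned 0.15 to 0.29 rad and up to 8 mm off, so its ends need pushing contrary ways; pushing one end swings the other back a little. Origin: centre of underside; x away from the robot, z up
- plate_near (a point): end of the black centre line on the plate's top at the end nearer the robot (70 mm from the middle, 22 mm above the platen)
- plate_far (a point): the same at the far end of the plate
- line_mid (a point): middle of the red line (216 x 3 mm) on top of the white platen, and moving with it. x along the line away from the robot, y across it to the left, z up. Platen 220 (x) by 170 mm, 12 mm thick, its top 54 mm above the bench; open on all sides, on a fixed base smaller than itself
- platen (a joint): sideways travel of the platen on leaf springs, m, along line_mid's y, 0 at rest; about 350 N/m, stops at +-0.015. It is dragged along (some 3 to 10 mm) when the plate is pushed sideways and springs back with it when let go, so the plate ends short of where it was pushed to. Plate slides at 2 to 4.5 N. It does not move along the red line
- test_button (a joint): green push button, m, 0 up, 0.006 fully down, springs back; about 5 N to push fully down
- test_button_top (a point): centre of the top face of the green button, 34 mm across, on a low round white housing; pressed straight down
- vent_button (a joint): red vent push button of the same make, on a like housing; not to be pressed. m, 0 up, 0.006 fully down
- vent_button_top (a point): centre of the top face of the red button
- weight_big: steel disc weight, 90 mm across, 22 mm thick plus a 12 mm high knob of 20 mm diameter on top, loose bystander; origin at the centre of its underside
- weight_small: steel disc weight, 60 mm across, 22 mm thick plus a 12 mm high knob of 20 mm diameter on top, loose bystander; origin at the centre of its underside
- spanner: open-ended spanner lying flat, 170 mm long, loose bystander; origin at the middle of its length
- oil_jar: small jar with blue cap, 48 mm across, 75 mm high, loose bystander; origin at the centre of its underside
- adapter: brass fitting standing upright, 28 mm across, 34 mm high, loose bystander; origin at the centre of its underside
Mind the look-alikes: they are no part of the job. Leave any orange or yellow look-alike of the part that bears test_button alone. Several things have the shape of the plate; the one meant has the colours described above.

How it is judged:
By the outcome, as a careful person would: the job done as asked, in the order asked, and still so for the second after the job is handed in, with the robot touching nothing.
It also fails if it takes over 61 s, if anything falls off the work surface, if the arm or the gripper's body presses on something with over 40 N, if the wrist force passes 120 N, or if a joint passes its speed limit or range.

## Robot

A 6-joint arm with a two-finger parallel gripper is mounted at the origin on the work surface. World frame = base frame: x ahead of the robot, y to its left, z up, the work surface at z = 0. Lengths are in mm, angles in rad, forces in N, time in s.
With the tool pointing down it reaches from about 350 to 775 mm from the base axis. Payload 5.5 kg.
Tool frame: the origin (TCP) lies at the very end of the fingers, on their centre line; the grasp point (between the pads) lies 19 mm behind it (hold_point_z is the distance from the TCP to the grasp point, in mm); z points along the fingers, y is the line along which they close (so a half turn about z gives the same grasp; the last joint's range is limited). The gripper opens to 85 mm and grips with 20 to 120 N. Pads are 22 mm wide; open, the fingers measure 114 mm over their backs; the gripper's body (76 mm by 85 mm) begins 54 mm behind the grasp point. The pads swing forward as they close: fully open they stand 13 mm farther back than shut.
Start: joints at [1.044, 0.313, 0.046, 1.304, 0, 1.431], TCP at [216.933, 532.552, 231.323] pointing down, gripper open.
Joint ranges: [-2.76, 2.76], [-0.86, 1.69], [-1.03, 1.26], [-2.2, 2.34], [-1.47, 1.5], [-3.14, 3.14]. Speed limits (rad/s): [2.57, 2.57, 3.14, 3.14, 3.14, 3.14].

## Interface

Orientations are given as a unit quaternion [x, y, z, w].
In Python, from plant import * gives the robot as it stands.
- The arm moves only by the shell command python3 -m inch 'ROWS' [FORCE]. ROWS is rows parted by semicolons, their numbers by spaces, 1 to 10 of them, each of 7 numbers: dx, dy, dz in mm, then a rotation vector rx, ry, rz in rad, then the finger opening in mm; each row is the pose to reach, as a shift and turn from the pose commanded when the command began, along the tool's axes at that moment; what a row does not reach only later rows make up. A row lasts 1/10 s, in which the tool goes at most 50 mm and 0.15 rad, less where a joint would pass 70% of its speed; a pose out of reach is approached as far as the arm can. The fingers move at their own pace and stop on an object; FORCE is the grip in N (left out, the last holds). Time passes only in rows, so rows that do not move let the fingers close. It prints the time, the measured TCP pose, the force, the opening and the grip force at its end.
- observe(): the state, without advancing time (a new reading comes with each control period).
- grab_frame(name): name is "side" or "top"; returns a dict with "image" (384x512x3 uint8, blue, green, red), "K" (3x3 intrinsics, pixels), "dist_coeffs" ([k1, k2, p1, p2, k3] as OpenCV has them; the pictures are not rectified), "xyz" and "attitude" of the camera in the world. Camera axes: x right, y up, looking along -z (the intrinsics and any distortion apply to the point x, -y, -z); pixel columns grow to the right and rows downward; lengths in mm; the calibration is good to about 2 mm. A picture is of the moment at which its call begins. There is no depth.
- job_done(): hands the job in; it is judged then, once.
Trained networks look in a picture, given as the dict that the camera call returned (one of the last four; its "shot" number tells which), for a name from the list of things; names that differ only in an ending like _2 or _b are one class to them, and where a whole thing is asked for, a point or a joint stands for the part that bears it (a point fixed in the world has none). Each returns a list of dicts, best first, with "confidence" (0 to 1); they miss things now and then, are a little off and sometimes report something else, mostly with a low value. They report only what shows in the picture. A call takes as long as a camera call. They do not tell look-alikes from the thing itself.
- boxes_of(picture, thing): "box" ([left, top, right, bottom] in pixels, round what is visible of it).
- trace(picture, thing): "mask" (384x512 bool, what is visible of it) and "box" ([left, top, right, bottom] in pixels, round what is visible of it).
The state is a dict: "time_s": time; "joints": joint angles; "joint_vel": joint speeds; "effort": joint torques, N m; "tcp_pos": TCP position; "orientation": TCP orientation; "force": force on the tool from outside, world axes, zero at the start; "wrist_torque": the same for the moment, N m; "opening": finger opening in mm; "gripper_force": force on a finger pad.
Only numpy, scipy, OpenCV 4.12 (cv2) and the standard library are available. Lean on these libraries where they do the work, as an engineer would, in place of code of your own. Each camera call takes 0.05 s, during which the arm holds its last target. There are 200 camera calls.

## Working session

There is one attempt and no reset: what is moved stays moved. The work goes in short steps, Python scripts to look and compute and a shell command to move; the robot and the scene stay as the last step left them, time stands still between calls to the robot, and variables do not carry over. Pictures are saved under pics/ and viewed, at most 10 in all, crops included, and the job is handed in when it is done.

```bash
mkdir -p pics; ls; python3 - <<'E'
from plant import *
import cv2
for n in ("top","side"):
    f=grab_frame(n); cv2.imwrite(f"pics/{n}0.png",f["image"]); print(n,f["K"],f["dist_coeffs"],f["xyz"],f["attitude"])
s=observe(); print(s["tcp_pos"],s["orientation"],s["time_s"],s["force"])
E
```

```text
pics
top [[367.87880985   0.         255.51584154]
 [  0.         367.87880985 187.21848348]
 [  0.           0.           1.        ]] [-0.09701031  0.          0.          0.          0.        ] [ 290.73337124  -29.76051518 1066.0625396 ] [ 0.07669379 -0.07435003 -0.6844615   0.72118138]
side [[425.03699932   0.         253.55210302]
 [  0.         425.03699932 194.42580947]
 [  0.           0.           1.        ]] [-0.09006718  0.          0.          0.          0.        ] [ 209.66098143 -879.00353228  764.91373846] [ 0.42486098 -0.07742798 -0.14823883  0.88967596]
[216.66889653 532.12304424 230.51116941] [ 1.92194474e-01  9.81356527e-01 -7.56433791e-04 -2.81703871e-04] 0.1 [-0.12616231  0.33568289  0.32386884]
```

View pics/top0.png

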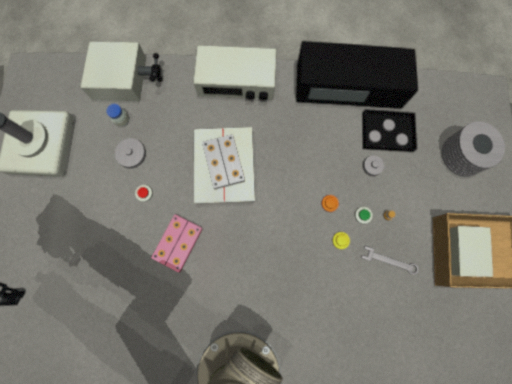

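View pics/side0.png

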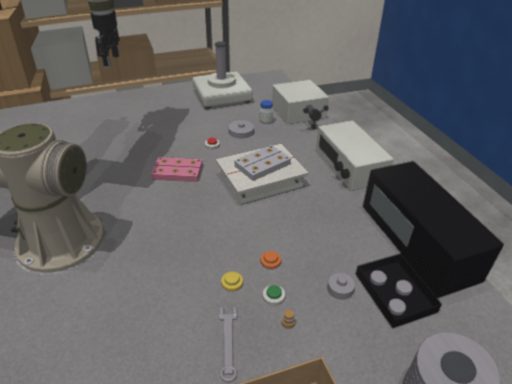

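The top picture shows the plate at about (224,161), turned on the white platen at (224,165). The red line shows at columns 224, rows 130 and 200. The green button is at (364,215), and the red vent button at (143,193). Orange and yellow look-alikes are near the green button, and a pink plate look-alike is at (177,242).

```bash
cat > h.py <<'E'
from plant import *
import cv2, numpy as np
from scipy.spatial.transform import Rotation as R
def proj(f,P):
    P=np.atleast_2d(np.asarray(P,float)); p=R.from_quat(f["attitude"]).inv().apply(P-np.array(f["xyz"]))
    p=p*[1,-1,-1]
    return cv2.projectPoints(p,np.zeros(3),np.zeros(3),np.array(f["K"]),np.array(f["dist_coeffs"]))[0][:,0]
def unproj(f,uv,z):
    uv=np.asarray(uv,float).reshape(-1,1,2)
    q=cv2.undistortPoints(uv,np.array(f["K"]),np.array(f["dist_coeffs"]))[:,0]
    d=R.from_quat(f["attitude"]).apply(np.c_[q[:,0],-q[:,1],-np.ones(len(q))]); c=np.array(f["xyz"])
    return c+d*((z-c[2])/d[:,2])[:,None]
def rect(f,cx,cy,z,hx=125,hy=100,s=2.0):
    # rows: x decreasing, cols: y decreasing; s px per mm
    r,c=np.mgrid[0:int(2*hx*s),0:int(2*hy*s)]
    P=np.stack([cx+hx-r/s,cy+hy-c/s,np.full(r.shape,z)],-1).reshape(-1,3)
    m=proj(f,P).astype(np.float32).reshape(r.shape+(2,))
    return cv2.remap(f["image"],m[...,0],m[...,1],cv2.INTER_CUBIC)
E
python3 - <<'E'
from h import *
F={n:grab_frame(n) for n in("top","side")}
f=F["top"]
for n,uv,z in(("platen",(224,165),54),("green",(364,215),25),("red",(143,193),25),("bigw",(130,153),25),("smallw",(373,166),25),("jar",(117,115),60)): print(n,unproj(f,uv,z).round(1))
for n,g in F.items():
    for t in("plate","test_button","platen"):
        for b in trace(g,t)[:4]: 
            c=np.argwhere(b["mask"]).mean(0)[::-1]; print(n,t,np.round(b["box"]),round(b["confidence"],2),unproj(g,c,{"plate":76,"platen":54}.get(t,25)).round(1))
c=unproj(f,(224,165),54)[0]
im=np.hstack([rect(F["top"],c[0],c[1],z,s=1.9) for z in(76,)]+[rect(F["side"],c[0],c[1],76,s=1.9)])
cv2.imwrite("pics/r0.png",im);print(im.shape,c)
E
```

```text
platen [[570.7  72.6  54. ]]
green [[ 451.5 -336.3   25. ]]
red [[482.5 305.8  25. ]]
bigw [[601.7 360.   25. ]]
smallw [[ 599.4 -365.    25. ]]
jar [[707.3 402.6  60. ]]
top plate [154. 213. 202. 267.] 0.92 [[341.2 183.   76. ]]
top plate [203. 137. 243. 190.] 0.8 [[572.8  74.2  76. ]]
top test_button [193. 124. 256. 203.] 0.65 [[571.8  76.   25. ]]
top test_button [359. 205. 371. 221.] 0.58 [[ 453.2 -335.9   25. ]]
top test_button [333. 236. 351. 244.] 0.52 [[ 377.5 -269.4   25. ]]
top test_button [326. 200. 336. 204.] 0.51 [[ 483.1 -238.4   25. ]]
top platen [191. 125. 256. 201.] 0.93 [[564.8  73.8  54. ]]
side plate [236. 148. 287. 179.] 0.79 [[570.3  58.4  76. ]]
side plate [151. 160. 203. 182.] 0.56 [[334.   98.7  76. ]]
side test_button [266. 286. 282. 300.] 0.69 [[ 451.9 -345.    25. ]]
side test_button [224. 271. 237. 288.] 0.58 [[ 375.4 -281.2   25. ]]
side test_button [264. 252. 276. 264.] 0.53 [[ 481.4 -248.    25. ]]
side platen [214. 144. 309. 191.] 0.63 [[557.   39.5  54. ]]
(475, 760, 3) [570.65011979  72.63299875  54.        ]
```

View pics/r0.png

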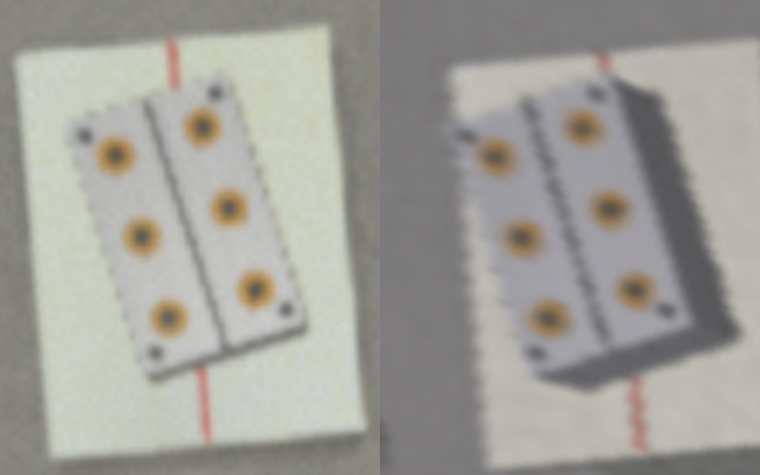

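The rectified views show the plate's black line running about (147,100) to (225,348). The red line runs about (172,40) to (208,440). The plate is therefore turned about +0.21 rad from the line: its near end must go left and its far end right.

```bash
cat >> h.py <<'E'
C=(570.65,72.63)
def red_pts(f):
    s=2.0; im=rect(f,*C,54,s=s).astype(float); b,g,r=im[...,0],im[...,1],im[...,2]
    m=np.clip(r-np.maximum(b,g)-25,0,None); P=[]
    for i in range(m.shape[0]):
        if m[i].sum()>40: P.append((C[0]+125-i/s,C[1]+100-(m[i]*np.arange(m.shape[1])).sum()/m[i].sum()/s))
    return np.array(P)
def fit(P):  # y = y0 + k*(x-C0), robust
    x=P[:,0]-C[0]; ok=np.ones(len(P),bool)
    for _ in range(6):
        k,y0=np.polyfit(x[ok],P[ok,1],1); e=P[:,1]-y0-k*x; ok=abs(e)<max(1.2,2*np.median(abs(e)))
    return k,y0,ok.sum()
def black(f,k0,y0):
    s=2.0; P=[]
    im=cv2.cvtColor(rect(f,*C,76,s=s),cv2.COLOR_BGR2GRAY).astype(float)
    for x in np.arange(C[0]-54,C[0]+54,1):
        yc=y0+k0*(x-C[0]); t=np.arange(-11,11.01,.5)
        i=(C[0]+125-x)*s; j=(C[1]+100-(yc+t))*s
        v=im[int(round(i)),np.clip(np.round(j).astype(int),0,im.shape[1]-1)]
        w=np.clip(np.median(v)-15-v,0,None); a=np.argmax(w); w=w*(abs(np.arange(len(t))-a)<5)
        if w.sum()>10: P.append((x,yc+(w*t).sum()/w.sum()))
    return np.array(P)
def measure(guess=None,pr=True,cams=("top","side")):
    """platen-frame result: angle and offset of the plate, per camera"""
    out={}
    for n in cams:
        f=grab_frame(n); k,y0,nr=fit(red_pts(f))
        g=(k+.01,y0) if guess is None else guess
        P=black(f,*g)
        for _ in range(2): kb,yb,nb=fit(P); P=black(f,kb,yb)
        kb,yb,nb=fit(P)
        a=np.arctan(kb)-np.arctan(k); near,far=[(yb+kb*d-y0-k*d)*np.cos(np.arctan(k)) for d in(-70,70)]
        out[n]=(k,y0,kb,yb,near,far)
        if pr: print(n,"red k %.4f y0 %.2f n%d | plate k %.4f y %.2f n%d | ang %.4f near %.2f far %.2f"%(k,y0,nr,kb,yb,nb,a,near,far))
    return out
def rows(pos,yaw):
    """tool-frame shift+turn to put TCP at pos with tool y at world angle yaw, pointing down"""
    o=observe(); q=R.from_quat(o["orientation"])
    T=R.from_matrix(np.c_[[np.sin(yaw),-np.cos(yaw),0],[np.cos(yaw),np.sin(yaw),0],[0,0,-1]])
    print("shift",q.inv().apply(np.array(pos)-o["tcp_pos"]).round(1),"rot",(q.inv()*T).as_rotvec().round(3))
E
python3 - <<'E'
from h import *
o=measure((0.305,C[1]+.5))
f=grab_frame("top"); b=[x for x in trace(f,"plate") if abs(unproj(f,np.argwhere(x["mask"]).mean(0)[::-1],76)[0][0]-570)<30][0]
P=unproj(f,np.argwhere(b["mask"])[:,::-1],76)[:,:2].astype(np.float32); print(cv2.minAreaRect(P))
f2=grab_frame("top");b=trace(f2,"platen")[0];P=unproj(f2,np.argwhere(b["mask"])[:,::-1],54)[:,:2].astype(np.float32); print(cv2.minAreaRect(P))
E
```

```text
top red k 0.0686 y0 74.74 n176 | plate k 0.3281 y 72.59 n108 | ang 0.2486 near -20.28 far 15.97
side red k 0.0942 y0 74.83 n88 | plate k 0.3290 y 72.08 n107 | ang 0.2239 near -19.10 far 13.62
((574.9786376953125, 73.56092834472656), (145.92359924316406, 90.39480590820312), 18.504919052124023)
((573.5472412109375, 73.23068237304688), (225.94650268554688, 171.52322387695312), 5.12593412399292)
```

```bash
sed -i 's/    m=np.clip(r-np.maximum(b,g)-25,0,None); P=\[\]/    m=np.clip(r-np.maximum(b,g)-25,0,None)*(g-b<22)*(g-b>-25); P=[]/' h.py
python3 - <<'E'
from h import *
measure((0.328,72.5))
rows((542.7,-15,120),1.662)
E
```

```text
top red k 0.0922 y0 74.99 n124 | plate k 0.3266 y 72.54 n108 | ang 0.2238 near -18.78 far 13.90
side red k 0.0942 y0 74.86 n86 | plate k 0.3283 y 72.06 n108 | ang 0.2233 near -19.10 far 13.54Traceback (most recent call last):
  File "<stdin>", line 3, in <module>
  File "h.py", line 57, in rows
    T=R.from_matrix(np.c_[[np.sin(yaw),-np.cos(yaw),0],[np.cos(yaw),np.sin(yaw),0],[0,0,-1]])
  File "scipy/spatial/transform/_rotation.pyx", line 1143, in scipy.spatial.transform._rotation.Rotation.from_matrix
ValueError: Non-positive determinant (left-handed or null coordinate frame) in rotation matrix 0: [[ 0.99584383 -0.09107729  0.        ]
 [ 0.09107729  0.99584383  0.        ]
 [ 0.          0.         -1.        ]].
```

```bash
sed -i 's/\[np.sin(yaw),-np.cos(yaw),0\]/[-np.sin(yaw),np.cos(yaw),0]/' h.py
python3 - <<'E'
from h import *
rows((542.7,-15,120),1.662)
E
```

```text
shift [-508.2 -384.2  111.3] rot [ 0.     0.    -0.478]
```

```bash
python3 -m inch '-30 -22 0 0 0 -0.1 0; -65 -50 5 0 0 -0.2 0; -105 -80 15 0 0 -0.3 0; -145 -110 30 0 0 -0.4 0; -185 -140 40 0 0 -0.478 0; -225 -170 50 0 0 -0.478 0; -265 -200 60 0 0 -0.478 0; -305 -230 70 0 0 -0.478 0; -345 -260 75 0 0 -0.478 0; -380 -287 80 0 0 -0.478 0' 20
python3 - <<'E'
from h import *
rows((542.7,-15,63),1.662)
E
```

```text
time_s: 1.9
tcp_pos: [460.5, 123.1, 151.5]
orientation: [-0.046, 0.999, 0.0, 0.0]
force: [0.5, 0.8, -0.5]
opening: 0.2
gripper_force: 0.0
shift [ -69.2 -145.1   88.5] rot [ 0.     0.001 -0.   ]
```

```bash
python3 -m inch '-18 -36 10 0 0 0 0; -36 -73 20 0 0 0 0; -54 -110 25 0 0 0 0; -69 -145 30 0 0 0 0; -69 -145 55 0 0 0 0; -69 -145 78 0 0 0 0; -69 -145 88 0 0 0 0; -69 -145 88 0 0 0 0'
python3 - <<'E'
from h import *
measure((0.328,72.5),cams=("side",)); print(observe()["tcp_pos"])
E
```

```text
time_s: 2.7
tcp_pos: [540.2, -12.8, 62.1]
orientation: [-0.046, 0.999, 0.0, -0.002]
force: [0.3, 0.7, 0.4]
opening: 0.2
gripper_force: 0.0
side red k 0.1078 y0 73.44 n14 | plate k 0.6003 y 84.34 n22 | ang 0.4332 near -23.44 far 45.11
[541.15815264 -12.84603732  63.31488575]
```

```bash
python3 -m inch '0 4 0 0 0 0 0; 0 7 0 0 0 0 0; 0 9 0 0 0 0 0; 0 10.5 0 0 0 0 0; 0 12 0 0 0 0 0; 0 13.5 0 0 0 0 0; 0 15 0 0 0 0 0; 0 16.5 0 0 0 0 0; 0 18 0 0 0 0 0; 0 19.5 0 0 0 0 0'
python3 -c "
from plant import *
print(observe()['force'])"
python3 -m inch '0 1.5 0 0 0 0 0; 0 3 0 0 0 0 0; 0 4.5 0 0 0 0 0; 0 4.5 0 0 0 0 0'
```

```text
time_s: 3.75
tcp_pos: [539.9, 6.1, 63.6]
orientation: [-0.045, 0.999, -0.0, 0.0]
force: [0.3, -2.9, 1.0]
opening: -0.1
gripper_force: 1.1
[ 0.26844129 -2.93413293  1.02170073]
time_s: 4.15
tcp_pos: [539.3, 10.8, 63.5]
orientation: [-0.046, 0.999, -0.0, -0.0]
force: [-0.1, -4.1, 0.7]
opening: -0.1
gripper_force: 1.5
```

```bash
python3 -m inch '0 1.5 0 0 0 0 0; 0 3 0 0 0 0 0; 0 4.5 0 0 0 0 0; 0 4.5 0 0 0 0 0'
python3 -m inch '0 1.5 0 0 0 0 0; 0 3 0 0 0 0 0;0 3 0 0 0 0 0'
python3 - <<'E'
from h import *
f=grab_frame("side");cv2.imwrite("pics/s1.png",cv2.resize(f["image"][120:220,180:340],None,fx=4,fy=4))
E
```

```text
time_s: 4.55
tcp_pos: [538.7, 15.5, 63.4]
orientation: [-0.046, 0.999, 0.0, -0.0]
force: [-0.5, -3.8, -1.2]
opening: -0.1
gripper_force: 1.4
time_s: 4.85
tcp_pos: [538.5, 18.5, 63.4]
orientation: [-0.046, 0.999, 0.0, -0.0]
force: [-1.2, -2.5, -0.9]
opening: -0.2
gripper_force: 1.2
```

View pics/s1.png

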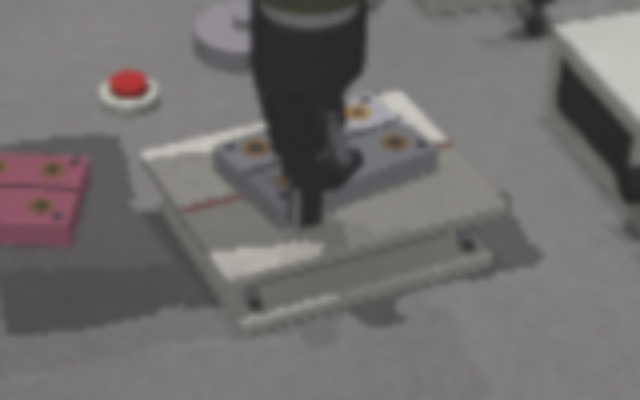

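```bash
python3 -m inch '0 -3 0 0 0 0 0; 0 -7 0 0 0 0 0; 0 -13 0 0 0 0 0; 0 -20 -10 0 0 0 0; 0 -20 -45 0 0 0 0; -25 10 -65 0 0 0 0; -50 45 -65 0 0 0 0; -75 85 -65 0 0 0 0; -90 125 -65 0 0 0 0; -90 148 -55 0 0 0 0'
python3 - <<'E'
from h import *
measure((0.22,72.5)); print(observe()["tcp_pos"])
E
```

```text
time_s: 5.9
tcp_pos: [618.0, 176.6, 120.6]
orientation: [-0.046, 0.999, 0.001, 0.003]
force: [-0.1, 0.3, -0.4]
opening: 0.0
gripper_force: 0.0
top red k 0.0920 y0 75.04 n130 | plate k 0.2474 y 79.23 n108 | ang 0.1507 near -6.66 far 15.00
side red k 0.0943 y0 74.97 n89 | plate k 0.2505 y 78.60 n108 | ang 0.1514 near -7.26 far 14.51
[614.30261134 176.66597781 117.80918179]
```

```bash
python3 -m inch '0 0 25 0 0 0 0; 0 -3 45 0 0 0 0; 0 -9 55 0 0 0 0; 0 -15 55 0 0 0 0; 0 -18.5 55 0 0 0 0; 0 -20.5 55 0 0 0 0; 0 -22 55 0 0 0 0; 0 -23.5 55 0 0 0 0; 0 -25 55 0 0 0 0; 0 -27 55 0 0 0 0'
python3 -m inch '0 -2 0 0 0 0 0; 0 -4 0 0 0 0 0; 0 -6 0 0 0 0 0; 0 -8 0 0 0 0 0; 0 -10 0 0 0 0 0; 0 -12 0 0 0 0 0; 0 -14 0 0 0 0 0; 0 -16 0 0 0 0 0; 0 -18 0 0 0 0 0; 0 -18 0 0 0 0 0'
```

```text
time_s: 7.0
tcp_pos: [617.5, 147.4, 63.9]
orientation: [-0.046, 0.999, 0.0, 0.0]
force: [-0.5, 1.0, 0.9]
opening: -0.1
gripper_force: 0.8
time_s: 8.0
tcp_pos: [619.0, 128.7, 63.5]
orientation: [-0.045, 0.999, -0.0, 0.0]
force: [1.4, 3.4, -0.1]
opening: -0.0
gripper_force: 1.5
```

```bash
python3 -m inch '0 3 0 0 0 0 0; 0 7 0 0 0 0 0; 0 14 0 0 0 0 0; 0 24 0 0 0 0 0; 0 24 0 0 0 0 0'
python3 - <<'E'
from h import *
measure((0.17,76)); print(observe()["tcp_pos"])
E
```

```text
time_s: 8.5
tcp_pos: [616.2, 154.3, 63.3]
orientation: [-0.046, 0.999, 0.0, -0.0]
force: [-0.3, -0.6, -0.2]
opening: -0.4
gripper_force: 0.0
top red k 0.0919 y0 74.82 n132 | plate k 0.1470 y 71.02 n108 | ang 0.0543 near -7.63 far 0.06
side red k 0.0937 y0 74.34 n99 | plate k 0.1547 y 70.16 n107 | ang 0.0600 near -8.41 far 0.08
[616.51368806 153.38815603  63.36637397]
```

```bash
python3 -m inch '0 3 -25 0 0 0 0; 15 0 -60 0 0 0 0; 40 -38 -65 0 0 0 0; 65 -76 -65 0 0 0 0; 90 -114 -65 0 0 0 0; 102 -150 -60 0 0 0 0; 102 -159 -30 0 0 0 0; 102 -159 -8 0 0 0 0; 102 -159 0 0 0 0 0; 102 -159 0 0 0 0 0'
python3 -m inch '0 4 0 0 0 0 0; 0 8 0 0 0 0 0; 0 10 0 0 0 0 0; 0 12 0 0 0 0 0; 0 14 0 0 0 0 0; 0 16 0 0 0 0 0; 0 18 0 0 0 0 0; 0 20 0 0 0 0 0; 0 22 0 0 0 0 0; 0 24 0 0 0 0 0'
python3 - <<'E'
from h import *
for _ in range(3):
    grab_frame("top");p=np.array(observe()["tcp_pos"])-[573.5,75.2,0]; print(p[0]*.996+p[1]*.091,-p[0]*.091+p[1]*.996)
E
```

```text
time_s: 9.6
tcp_pos: [528.6, -14.6, 62.5]
orientation: [-0.046, 0.999, 0.0, -0.001]
force: [0.2, -0.3, -0.1]
opening: 0.0
gripper_force: 0.0
time_s: 10.6
tcp_pos: [527.5, 9.1, 63.5]
orientation: [-0.045, 0.999, -0.0, 0.0]
force: [-0.4, -1.8, 0.4]
opening: -0.2
gripper_force: 0.8
-51.88289082345012 -61.34171470414656
-51.83526834537727 -61.5034914672761
-51.8128884245972 -61.62782479523145
```

Continue to y' of about -48 (13 mm more), then back off and measure.

```bash
python3 -m inch '0 2 0 0 0 0 0; 0 4 0 0 0 0 0; 0 6 0 0 0 0 0; 0 8 0 0 0 0 0; 0 10 0 0 0 0 0; 0 11.5 0 0 0 0 0; 0 13 0 0 0 0 0; 0 13 0 0 0 0 0'
python3 -m inch '0 -3 0 0 0 0 0; 0 -7 0 0 0 0 0; 0 -14 0 0 0 0 0; 0 -24 -10 0 0 0 0; 0 -50 -40 0 0 0 0; 0 -90 -60 0 0 0 0; 0 -90 -60 0 0 0 0'
python3 - <<'E'
from h import *
measure((0.1,75));print(observe()["tcp_pos"])
E
```

```text
time_s: 11.55
tcp_pos: [526.2, 22.4, 63.4]
orientation: [-0.046, 0.999, 0.0, -0.0]
force: [-1.9, -2.5, 0.4]
opening: 0.1
gripper_force: 1.4
time_s: 12.25
tcp_pos: [538.1, -72.6, 127.7]
orientation: [-0.043, 0.999, -0.002, 0.004]
force: [0.2, 1.0, -0.2]
opening: -0.0
gripper_force: 0.0
top red k 0.0792 y0 76.18 n51 | plate k 1.8531 y -14.74 n13 | ang 0.9969 near -214.42 far 33.15
side red k 0.0942 y0 74.44 n29 | plate k 0.0875 y 75.50 n26 | ang -0.0066 near 1.52 far 0.59
[535.28241782 -68.98161941 124.64068103]
```

```bash
python3 -m inch '0 -30 0 0 0 0 0; 0 -70 0 0 0 0 0; 10 -110 0 0 0 0 0; 20 -150 0 0 0 0 0; 20 -150 0 0 0 0 0'
python3 - <<'E'
from h import *
measure((0.1,75));measure((0.1,75));print(observe()["tcp_pos"])
E
```

```text
time_s: 12.85
tcp_pos: [527.5, -222.1, 122.7]
orientation: [-0.043, 0.999, -0.0, -0.0]
force: [-0.3, 0.4, -0.3]
opening: -0.1
gripper_force: 0.0
top red k 0.0922 y0 74.98 n125 | plate k 0.0776 y 76.50 n108 | ang -0.0145 near 2.53 far 0.50
side red k 0.0808 y0 73.82 n65 | plate k 0.0885 y 75.98 n90 | ang 0.0077 near 1.61 far 2.69
top red k 0.0921 y0 74.98 n126 | plate k 0.0784 y 76.50 n108 | ang -0.0136 near 2.46 far 0.55
side red k 0.0948 y0 74.89 n69 | plate k 0.0894 y 76.01 n89 | ang -0.0053 near 1.49 far 0.74
[ 527.80660756 -217.12301756  122.90351531]
```

```bash
python3 -m inch '0 30 0 0 0 0 0; 0 75 0 0 0 0 0; -10 120 0 0 0 0 0; -20 165 0 0 0 0 0; -30 210 0 0 0 0 0; -42 255 0 0 0 0 0; -42 300 0 0 0 0 0; -42 345 0 0 0 0 0; -42 374 0 0 0 0 0; -42 374 20 0 0 0 0'
python3 -m inch '0 0 20 0 0 0 0; 0 0 36 0 0 0 0; 0 0 40 0 0 0 0; 0 0 40 0 0 0 0'
python3 - <<'E'
from h import *
measure((0.09,76))
for _ in range(3):
    grab_frame("top");p=np.array(observe()["tcp_pos"])-[573.5,75.2,0]; print(p[0]*.996+p[1]*.091,-p[0]*.091+p[1]*.996,p[2])
E
```

```text
time_s: 14.05
tcp_pos: [536.3, 163.5, 105.7]
orientation: [-0.05, 0.999, 0.001, 0.002]
force: [0.1, -0.7, 0.4]
opening: -0.4
gripper_force: 0.0
time_s: 14.45
tcp_pos: [534.7, 158.6, 63.0]
orientation: [-0.047, 0.999, 0.0, -0.001]
force: [0.0, 0.6, -1.1]
opening: -0.2
gripper_force: 0.0
top red k 0.0921 y0 74.98 n133 | plate k 0.0781 y 76.51 n108 | ang -0.0139 near 2.50 far 0.55
side red k 0.0926 y0 74.75 n111 | plate k 0.0847 y 75.97 n101 | ang -0.0078 near 1.76 far 0.66
-29.263525635580923 85.87569920305023 64.49718288640892
-29.097295327809345 85.72444645156772 64.60352116156379
-29.102603345061496 85.58514281339632 64.53736643423075
```

```bash
python3 -m inch '0 -4 0 0 0 0 0; 0 -10 0 0 0 0 0; 0 -16 0 0 0 0 0; 0 -20 0 0 0 0 0; 0 -22 0 0 0 0 0; 0 -23.5 0 0 0 0 0; 0 -25 0 0 0 0 0; 0 -27 0 0 0 0 0; 0 -29 0 0 0 0 0; 0 -31 0 0 0 0 0'
python3 -m inch '0 -2 0 0 0 0 0; 0 -4 0 0 0 0 0; 0 -5.5 0 0 0 0 0; 0 -5.5 0 0 0 0 0'
python3 -m inch '0 3 0 0 0 0 0; 0 7 0 0 0 0 0; 0 14 0 0 0 0 0; 0 24 0 0 0 0 0; 0 30 0 0 0 0 0; 0 30 0 0 0 0 0'
python3 - <<'E'
from h import *
measure((0.09,76));measure((0.09,76))
for _ in range(3):
    grab_frame("top");p=np.array(observe()["tcp_pos"])-[573.5,75.2,0]; print(p[0]*.996+p[1]*.091,-p[0]*.091+p[1]*.996,p[2])
E
```

```text
time_s: 15.7
tcp_pos: [538.8, 127.0, 63.5]
orientation: [-0.046, 0.999, 0.0, 0.0]
force: [-0.6, 2.7, 0.5]
opening: 0.3
gripper_force: 1.1
time_s: 16.1
tcp_pos: [539.0, 121.2, 63.5]
orientation: [-0.046, 0.999, 0.0, -0.0]
force: [-1.7, 3.5, 0.6]
opening: -0.2
gripper_force: 1.7
time_s: 16.7
tcp_pos: [536.6, 152.2, 63.6]
orientation: [-0.046, 0.999, -0.0, 0.0]
force: [-1.6, -0.4, 0.3]
opening: 0.4
gripper_force: 0.0
top red k 0.0930 y0 74.62 n135 | plate k 0.1056 y 74.70 n108 | ang 0.0124 near -0.79 far 0.96
side red k 0.0943 y0 74.40 n104 | plate k 0.1005 y 74.18 n106 | ang 0.0061 near -0.65 far 0.21
top red k 0.0923 y0 74.84 n134 | plate k 0.1059 y 75.04 n108 | ang 0.0134 near -0.75 far 1.14
side red k 0.0939 y0 74.88 n99 | plate k 0.0972 y 74.56 n107 | ang 0.0032 near -0.55 far -0.09
-29.799173117834123 78.77565941927053 63.512360600042655
-29.794327539470544 78.7220778803557 63.491506094502924
-29.819680942796083 78.73133180990442 63.51219335945384
```

```bash
python3 - <<'E'
from h import *
uv={}; fs={}
for n,w in(("top",(345,195,385,235)),("side",(255,278,295,308))):
    f=grab_frame(n); fs[n]=f; im=f["image"].astype(float); m=np.clip(im[...,1]-np.maximum(im[...,0],im[...,2])-25,0,None)
    z=np.zeros_like(m); z[w[1]:w[3],w[0]:w[2]]=1; m=m*z; g=np.argwhere(m>0); uv[n]=np.average(g[:,::-1],axis=0,weights=m[m>0]); print(n,uv[n],len(g),g.min(0),g.max(0))
for z in(20,25,30,35,40,45): print(z,*[unproj(fs[n],uv[n],z)[0].round(1) for n in uv])
rows((455,-336,120),1.662)
im=np.hstack([rect(fs["top"],*C,76,s=1.9),rect(fs["side"],*C,76,s=1.9)]); cv2.imwrite("pics/r1.png",im)
E
```

```text
top [364.44046579 214.43464338] 106 [209 359] [220 370]
side [273.64389234 290.88819876] 145 [285 267] [297 280]
20 [ 454.  -339.1   20. ] [ 453.7 -340.1   20. ]
25 [ 453.2 -337.6   25. ] [ 452.1 -343.8   25. ]
30 [ 452.4 -336.1   30. ] [ 450.4 -347.4   30. ]
35 [ 451.7 -334.6   35. ] [ 448.8 -351.    35. ]
40 [ 450.9 -333.1   40. ] [ 447.2 -354.6   40. ]
45 [ 450.1 -331.7   45. ] [ 445.5 -358.2   45. ]
shift [ 125.5 -477.5  -56.5] rot [ 0.  0. -0.]
```

View pics/r1.png

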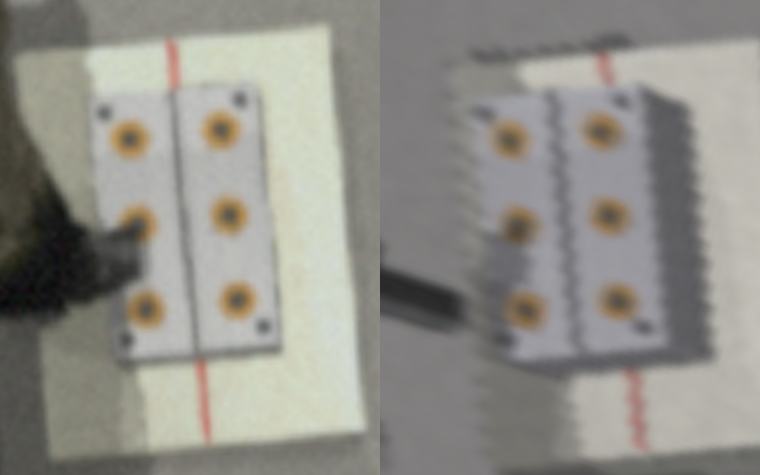

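Rectified check: the black line (about 175,90 to 197,357) continues into the red segments at both ends, so the plate is lined up. I'll go to the green button next (top about 454, -339.5, z about 19).

```bash
python3 -m inch '0 5 -25 0 0 0 0; 10 0 -60 0 0 0 0; 20 -35 -65 0 0 0 0; 35 -80 -65 0 0 0 0; 50 -125 -65 0 0 0 0; 65 -170 -65 0 0 0 0; 80 -215 -65 0 0 0 0; 95 -260 -65 0 0 0 0; 105 -305 -65 0 0 0 0; 115 -350 -65 0 0 0 0'
python3 -m inch '4 -45 0 0 0 0 0; 8 -90 0 0 0 0 0; 11 -131 5 0 0 0 0; 11 -131 5 0 0 0 0; 11 -131 5 0 0 0 0'
python3 - <<'E'
from h import *
measure((0.1,75));measure((0.1,75))
print(observe()["tcp_pos"]);rows((454,-339.5,40),1.662)
E
```

```text
time_s: 18.15
tcp_pos: [453.3, -209.9, 128.8]
orientation: [-0.045, 0.999, -0.0, 0.0]
force: [1.0, -0.4, -0.5]
opening: 0.1
gripper_force: 0.0
time_s: 18.65
tcp_pos: [454.3, -340.0, 122.9]
orientation: [-0.044, 0.999, 0.001, -0.0]
force: [-0.6, 1.3, 0.3]
opening: 0.1
gripper_force: 0.0
top red k 0.0926 y0 74.96 n124 | plate k 0.1061 y 75.15 n108 | ang 0.0134 near -0.75 far 1.13
side red k 0.0813 y0 73.95 n32 | plate k 0.0974 y 74.50 n45 | ang 0.0159 near -0.57 far 1.67
top red k 0.0924 y0 74.95 n126 | plate k 0.1061 y 75.11 n108 | ang 0.0136 near -0.79 far 1.12
side red k 0.0770 y0 73.54 n27 | plate k 0.0969 y 74.48 n46 | ang 0.0197 near -0.45 far 2.32
[ 454.97705309 -337.94442181  123.63851503]
shift [ 1.1 -1.5 83.6] rot [ 0.001 -0.     0.002]
```

```bash
python3 -m inch '0 -1 35 0 0 0 0; 0 -1 65 0 0 0 0; 0 -1 85 0 0 0 0; 0 -1 94 0 0 0 0; 0 -1 97 0 0 0 0; 0 -1 99 0 0 0 0; 0 -1 100 0 0 0 0; 0 -1 101 0 0 0 0; 0 -1 102 0 0 0 0; 0 -1 102 0 0 0 0'
```

```text
time_s: 19.85
tcp_pos: [455.4, -340.8, 22.0]
orientation: [-0.046, 0.999, -0.0, 0.0]
force: [0.8, 0.8, 1.8]
opening: -0.0
gripper_force: 0.7
```

```bash
python3 -m inch '0 0 1 0 0 0 0; 0 0 2 0 0 0 0; 0 0 3 0 0 0 0; 0 0 4 0 0 0 0; 0 0 4 0 0 0 0'; python3 -m inch '0 0 0.5 0 0 0 0; 0 0 1 0 0 0 0; 0 0 1 0 0 0 0'
```

```text
time_s: 20.35
tcp_pos: [455.4, -340.8, 17.7]
orientation: [-0.046, 0.999, -0.0, 0.0]
force: [0.9, -0.8, 3.7]
opening: -0.2
gripper_force: 1.9
time_s: 20.65
tcp_pos: [455.4, -340.7, 16.7]
orientation: [-0.046, 0.999, -0.0, 0.0]
force: [1.4, -0.6, 3.8]
opening: -0.0
gripper_force: 2.2
```

```bash
python3 -m inch '0 0 0.5 0 0 0 0; 0 0 1 0 0 0 0; 0 0 1 0 0 0 0'; python3 -m inch '0 0 0.5 0 0 0 0; 0 0 0.5 0 0 0 0'
```

```text
time_s: 20.95
tcp_pos: [455.4, -340.7, 16.0]
orientation: [-0.046, 0.999, -0.0, 0.0]
force: [1.6, -1.2, 7.1]
opening: -0.2
gripper_force: 3.6
time_s: 21.15
tcp_pos: [455.4, -340.8, 16.0]
orientation: [-0.046, 0.999, -0.001, 0.0]
force: [-0.0, -0.7, 10.2]
opening: 0.1
gripper_force: 5.2
```

Bottomed at z 16.0, with the force jumping to 10 N: fully pressed. Release and check.

```bash
python3 -m inch '0 0 -2 0 0 0 0; 0 0 -6 0 0 0 0; 0 0 -15 0 0 0 0; 0 0 -40 0 0 0 0; 0 0 -80 0 0 0 0; 0 0 -110 0 0 0 0; 0 0 -110 0 0 0 0;0 0 -110 0 0 0 0'
python3 - <<'E'
from h import *
measure((0.1,75),cams=("top",)); print(observe()["force"]); job_done()
E
```

```text
time_s: 21.95
tcp_pos: [454.6, -339.9, 125.1]
orientation: [-0.046, 0.999, 0.0, -0.0]
force: [-0.5, -0.3, -0.8]
opening: 0.2
gripper_force: 0.0
top red k 0.0924 y0 74.99 n124 | plate k 0.1063 y 75.15 n108 | ang 0.0138 near -0.81 far 1.14
[ 0.12798973 -0.42358494  0.1478694 ]
the job is handed in; nothing more can be done
```

The plate's centre line is lined up with the red line to within about 1 mm at each end (about 0.01 rad), the green button was pressed fully down and released, and the job was handed in at about 22 s; the verdict was not shown.

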